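# Open the dial lid of the tipping nut shaker and shake the nuts out

### The arm

A 6-joint arm with a two-finger parallel gripper is mounted at the origin on a cart in front of the work surface, level with it; the furniture and walls round the work are solid. World frame = base frame: x ahead of the robot, y to its left, z up, the work surface at z = 0. Lengths are in m, angles in degrees, forces in N, time in s.
With the tool pointing down it reaches from about 0.4 to 0.825 m from the base axis. Payload 7 kg.
Tool frame: the origin (TCP) lies midway between the tips of the shut fingers; the grasp point (between the pads) lies 19 mm behind it; z points along the fingers, y is the direction in which the jaws open and shut (so a half turn about z gives the same grasp; the last joint's range is limited). The gripper opens to 88 mm and grips with 3 to 60 N. Pads are 19 mm wide; open, the fingers measure 130 mm over their backs; the gripper's body (78 mm by 193 mm) begins 47 mm behind the grasp point.
Start: joints at [-54.081, 20.546, 0.682, 0, -70.136, -16.507], TCP at [0.224, -0.637, 0.227] pointing down, gripper open.
Joint ranges: [-176.03, 176.03], [-82.01, 121.73], [-58.28, 71.71], [-173.87, 95.51], [-174.79, -0.11], [-173.66, 173.66]. Speed limits (degrees/s): [136.94, 136.94, 172.46, 180, 180, 180].

### API

Orientations are given as [roll, pitch, yaw] about the fixed x, y, z axes, in that order (R = Rz(yaw) Ry(pitch) Rx(roll)).
In Python, from plant import r gives the robot as it stands. The module is installed in compiled form; this text tells all that it offers.
- The arm moves only by the tool send_rows, never from a script. Its argument "motion" is a list of rows, each an object with "travel": the shift along the tool's x, y, z in m, a list of three; "spin": the turn about the tool's z in degrees. In form: [{"travel": [tx, ty, tz], "spin": spin}, ...]. A call has 1 to 5 rows; each row shifts and turns the pose as measured when the row begins, along the tool's axes as they then stand; what a row does not reach is not made up. A row lasts 1/12 s, in which the tool goes at most 41.7 mm and 7.16 degrees, less where a joint would pass 70% of its speed; a pose out of reach is approached as far as the arm can. A call is refused whole if a number of a shift passes 0.0417 or a number of a turn 7.16, either way. A call with a gripper value outside its range is refused whole. "gripper" is the gripper command: -1 is shut, 1 is fully open, values between are in proportion, set as the call begins (left out, the last holds). The fingers move at their own pace and stop on an object; "squeeze" is the grip in N (left out, the last holds). Time passes only in rows, so rows that do not move let the fingers close. It gives the time, the measured TCP pose, the force and the opening at its end, in the units of the state.
- r.get_state(): the state, without advancing time (a new reading comes with each control period).
- r.capture(name): name is "scene" or "top"; returns (picture, depth): 420x560x3 uint8, blue, green, red; 420x560 float32, m along the optical axis (not along the pixel's ray), 0 where there is no reading.
- r.get_calibration(name): a dict with "fov_y" (degrees; the focal length in pixels is half the picture's height over the tangent of half this angle, whatever the lens; pixels are square), "cx", "cy" (the principal point, pixels), "origin" and "orientation" of the camera in the world. Camera axes: x right, y down, z forward; pixel columns grow to the right and rows downward; lengths in m; the calibration is good to about 2 mm. A picture is of the moment at which its call begins. get_calibration takes no time and is no camera call.
- r.close_job(): hands the job in, once; it reports no verdict.
Trained networks look in the newest picture that a camera, given by its name, has taken for a name from the list of things; names that differ only in an ending like _2 or _b are one class to them, and where a whole thing is asked for, a point or a joint stands for the part that bears it (a point fixed in the world has none). Each returns a list of dicts, best first, with "conf" (0 to 1); they miss things now and then, are a little off and sometimes report something else, mostly with a low value. They report only what shows in the picture. A call takes as long as a camera call. They do not tell look-alikes from the thing itself.
- r.boxes_of(camera, target): "at" ([x, y, z] in m, in the coordinates of the camera as it stood for that picture, good to about 4 mm: the middle of the surface that is visible of it).
- r.pinpoint(camera, target): "at" ([x, y, z] in m, in the coordinates of the camera as it stood for that picture, good to about 4 mm: a listed point, or the origin of a listed thing).
The state is a dict: "time_s": time; "joints": joint angles; "qd": joint speeds; "joint_torque": joint torques, N m; "tcp_pos": TCP position; "eef_rot": TCP orientation; "contact_force": force on the tool from outside, world axes, zero at the start; "moment": the same for the moment, N m; "gripper_width": finger opening in m.
Only numpy, scipy, OpenCV 4.12 (cv2) and the standard library are available. Lean on these libraries where they do the work, as an engineer would, in place of code of your own. Each camera call takes 0.05 s, during which the arm holds its last target. There are 200 camera calls.

### The job

Turn the dial lid of the nut shaker in its tipping stand until the largest of its openings lies over the pouring window, on the side of the bowl, while the shaker is still upright. Then swing the shaker fully over with the crank handle at its side, so that all three hazelnuts fall into the bowl. Leave the bowl under the mouth and the dial at the largest opening.

Things in the scene. Friction and masses are not known exactly. Their poses are not given: they have to be found in the camera images.
- shaker_stand: Fixed steel stand, base plate 190 x 136 x 6 mm, two uprights (tops at 147 mm). Between them a clear jar, 74 mm across, 95 mm tall, hangs upright on a level axle along y at z = 125 mm. Origin on the table under the axle's and jar's middle; x points to the pouring side with the bowl, z up. The jar's fixed dark lid has one window, at +x, marked by a small lip on the rim; the dial lies on it.
- dial_grip (a point): Middle of the black bar grip on the centre of the dial, 188 mm above the table; the bar is 34 mm long (its x axis), 12 mm thick (y), and rises 25 mm from the flat aluminium dial (82 mm across, top face at 172.5 mm) to 197.5 mm. Turning the bar turns the dial.
- dial (a joint): Turn of the dial, rad, counter-clockwise from above, 0 to 1.95; friction 0.04 N m, no clicks. It is the bar's angle from the stand's x axis. Over the window lie: thin slits at 0 to 0.2, a middle opening (16 degrees wide) at 0.66, the largest opening (68 degrees wide) at 1.57, when the bar is along the stand's y axis. The nuts pass only the largest. It starts between 0.15 and 0.75.
- crank_pin (a point): Middle of the crank's handle, a black round pin, 15 mm thick, 56 mm long along the stand's y; it stands out past the upright on the stand's -y side (y = -74 to -130 mm) and is free at its outer end. Its axis is 75 mm from the axle: at the start x = -65, z = 162 mm of the stand, and it swings with the jar up over the axle (x = 0, z = 200 mm) to x = +65 mm.
- tip (a joint): Swing of jar and crank about the axle, rad: 0 upright (stop), growing as mouth and crank go over to the stand's +x side, to the stop at 2.1, mouth down over the bowl. The pin is at x = 75 mm * sin(tip - 1.047), z = 125 mm + 75 mm * cos(tip - 1.047). Friction 0.14 N m (2 N at the pin) holds it where left; hold the round pin and lead it along its arc.
- bowl: Loose steel bowl, 110 mm across the rim, 42 mm high, standing on the base plate at the stand's +x side under the jar's mouth. Origin at the centre of its underside.
- nut_0: Hazelnut, 15 mm, 10 g, loose in the jar; origin at its centre.
- nut_1: Hazelnut, 15 mm, 10 g, loose in the jar; origin at its centre.
- nut_2: Hazelnut, 15 mm, 10 g, loose in the jar; origin at its centre.
Things that resemble listed ones, but are neither listed nor needed, are in the scene too. Of the things shaped like the bowl, the steel one is meant.

How it is judged (in metres and radians):
On the way, in this order (a step that is already met when the one before it is completed fails the run):
1. the dial is at its largest opening (joint dial 1.57 within 0.21 rad) and the shaker still upright (tip under 0.2 rad) (value of joint dial between 1.36 and 1.78 rad and value of joint tip below 0.2 rad), for 0.2 s.
2. the shaker is swung over (tip beyond 1.85 rad) (value of joint tip above 1.85 rad), for 0.1 s.
At the end, for the whole second after the job is handed in: All three hazelnuts lie in the bowl (centres within 50 mm of its axis and below its 42 mm rim), the bowl stands upright (tilt under 0.2 rad) within 90 mm of the stand's origin, and joint dial is within 0.24 rad of 1.57 (value of joint dial between 1.33 and 1.81 rad and horizontal distance between each of nut_0, nut_1, nut_2 and bowl below 0.05 m and z of each of nut_0, nut_1, nut_2 in the frame of bowl below 0.042 m and angle between bowl's own z axis and vertical below 0.2 rad and horizontal distance between bowl and shaker_stand below 0.09 m); the robot touches nothing.
It fails at once if the shaker is swung over (tip beyond 0.6 rad) while the dial is more than 0.27 rad off its largest opening (value of joint tip above 0.6 rad and (value of joint dial below 1.3 rad or value of joint dial above 1.84 rad)).
It also fails if it takes over 48 s, if anything falls off the work surface, if the arm or the gripper's body presses on something with over 40 N, if the wrist force passes 120 N, or if a joint passes its speed limit or range.

## Working session

There is one attempt and no reset: what is moved stays moved. The work goes in short steps, Python scripts to look and compute and a tool call to move; the robot and the scene stay as the last step left them, time stands still between calls to the robot, and variables do not carry over. Pictures are saved under pics/ and viewed, about 8 in all and at most 12, crops included, and the job is handed in when it is done.

Besides the shell and the picture viewer there is one more tool, called after ">>>" in YAML: its name, and indented under it one key for each argument. send_rows: Moves the arm, as the interface text tells. Its arguments: {"type":"object","properties":{"motion":{"type":"array"},"gripper":{"type":"number"},"squeeze":{"type":"number"}},"required":["motion"]}

```bash
mkdir -p pics; cat > h.py <<'E'
import numpy as np, cv2
from scipy.spatial.transform import Rotation as R
from plant import r
def cam(n):
    c=r.get_calibration(n); o=c["orientation"]; o=np.array(o,float)
    M=o if o.shape==(3,3) else (R.from_euler('xyz',o,degrees=True).as_matrix() if o.size==3 else R.from_quat(o).as_matrix())
    return c,M,np.array(c["origin"])
def w(n,p):
    c,M,o=cam(n); return M@np.array(p)+o
def px(n,u,v,d):
    c,M,o=cam(n); f=210/np.tan(np.radians(c["fov_y"]/2))
    return w(n,[(u-c["cx"])/f*d,(v-c["cy"])/f*d,d])
def proj(n,P):
    c,M,o=cam(n); f=210/np.tan(np.radians(c["fov_y"]/2)); q=M.T@(np.array(P)-o)
    return q[0]/q[2]*f+c["cx"],q[1]/q[2]*f+c["cy"]
E
python3 - <<'E'
from h import *
ims=[]
for n in("scene","top"):
    im,d=r.capture(n); np.save(f"d_{n}.npy",d); cv2.imwrite(f"pics/{n}0.png",im); print(r.get_calibration(n))
    for t in("shaker_stand","dial_grip","crank_pin","bowl"):
        for k in r.pinpoint(n,t)[:3]: print(n,t,round(k["conf"],2),w(n,k["at"]).round(3))
print(r.get_state())
E
```

```text
{'fov_y': 50.59765446945204, 'cx': 284.5837589137948, 'cy': 213.89568049472274, 'origin': array([-0.1148633 ,  0.46182928,  0.58714447]), 'orientation': array([-124.51328616,   -1.08751359, -117.88496936])}
scene shaker_stand 0.69 [ 0.538  0.191 -0.003]
scene dial_grip 0.95 [0.542 0.186 0.185]
scene dial_grip 0.54 [0.595 0.185 0.005]
scene crank_pin 0.92 [0.465 0.091 0.168]
scene crank_pin 0.49 [ 0.54   0.194 -0.002]
scene bowl 0.95 [ 0.368  0.121 -0.001]
scene bowl 0.89 [0.391 0.305 0.001]
scene bowl 0.67 [0.591 0.186 0.008]
{'fov_y': 48.419300039784105, 'cx': 284.22132662306245, 'cy': 204.45822183272043, 'origin': array([0.32179814, 0.13955371, 1.05360027]), 'orientation': array([-169.72274417,   -1.11892281,  -90.19033969])}
top shaker_stand 0.82 [ 0.54   0.186 -0.002]
top dial_grip 0.57 [0.537 0.187 0.181]
top crank_pin 0.77 [0.468 0.09  0.16 ]
top bowl 0.89 [0.389 0.304 0.   ]
top bowl 0.8 [0.596 0.179 0.005]
top bowl 0.7 [ 0.371  0.126 -0.005]
{'time_s': 0.5, 'joints': array([-5.40834345e+01,  2.05452789e+01,  6.80307933e-01, -3.10803003e-03,
       -7.01351055e+01, -1.65060547e+01]), 'qd': array([ 0.07285052,  0.00352709, -0.02030428,  0.09701782,  0.00727763,
       -0.01576397]), 'joint_torque': array([ 5.36731241e-04, -5.81798422e+01,  2.93066651e+01,  6.99714214e+00,
        1.18335849e-02, -3.09556242e-05]), 'tcp_pos': array([ 0.22429867, -0.63660038,  0.22655111]), 'eef_rot': array([ 1.79999096e+02,  2.78090317e-03, -1.60590545e+02]), 'contact_force': array([0.05407013, 0.13879147, 1.103431  ]), 'moment': array([-0.0207123 , -0.03135076, -0.06715238]), 'gripper_width': 0.08758795024554288}
```

View pics/scene0.png

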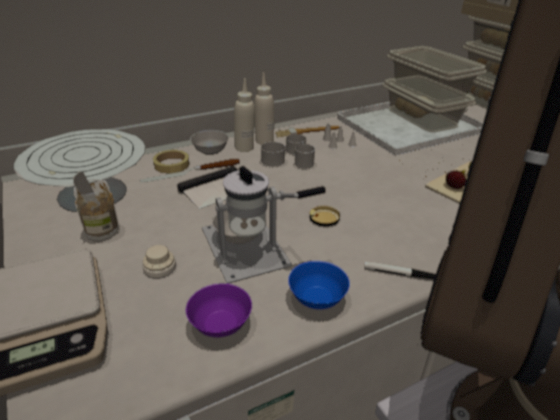

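View pics/top0.png

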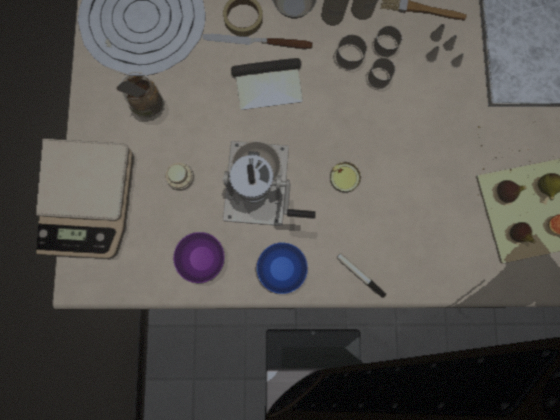

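```bash
python3 - <<'E'
from h import *
im=cv2.imread("pics/top0.png"); c=im[130:235,210:325]
c=cv2.convertScaleAbs(c,alpha=1.6,beta=20)
cv2.imwrite("pics/top_crop.png",cv2.resize(c,None,fx=5.5,fy=5.5,interpolation=cv2.INTER_CUBIC))
E
```

```text
(no output)
```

View pics/top_crop.png

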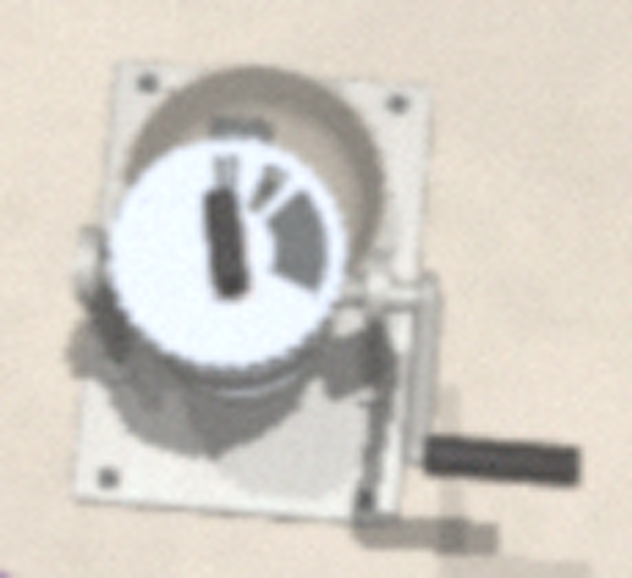

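The three bowl-shaped candidates in the top picture are purple (199,257), blue (282,268) and steel, under the jar (~255,165). The steel one on the base plate fits. The crop confirms it and shows the bar, slits, middle opening and large opening, plus the pin at the right.

```bash
cat >> h.py <<'E'
def plane(n,u,v,z):
    a=px(n,u,v,1.); o=cam(n)[2]; return o+(a-o)*(z-o[2])/(a[2]-o[2])
E
python3 - <<'E'
from h import *
g=lambda u,v,z: plane("top",210+u/5.5,130+v/5.5,z)[:2]
TL,TR,BR,BL=[g(*p,.006) for p in((118,62),(433,88),(400,518),(75,500))]
a=lambda d:np.degrees(np.arctan2(d[1],d[0])).round(1)
print("plate",np.mean([TL,TR,BR,BL],0),a(TL-BL),a(TR-BR),a(TL-TR)-90,a(BL-BR)-90, np.linalg.norm(TL-BL),np.linalg.norm(TL-TR))
b0,b1=g(220,190,.1975),g(233,297,.1975); print("bar",(b0+b1)/2,a(b0-b1),np.linalg.norm(b0-b1))
p0,p1=g(425,457,.167),g(580,465,.167); print("pin",(p0+p1)/2,a(p0-p1)-90,np.linalg.norm(p0-p1))
print("dial",g(228,253,.1725))
d=np.load("d_top.npy")
for u,v in((226,240),(470,460),(540,462),(180,300)): U,V=210+u/5.5,130+v/5.5; print(px("top",U,V,d[round(V),round(U)]))
E
```

```text
plate [0.56301384 0.18150872] -4.4 -4.5 -4.700000000000003 -3.200000000000003 0.18808841523236428 0.13401217167818855
bar [0.53481128 0.18434724] 7.3 0.037960659036135616
pin [0.46423422 0.08876733] -3.0 0.054317921086721954
dial [0.53752031 0.18508666]
[0.53675831 0.18468564 0.19435857]
[0.46437117 0.10021047 0.16836449]
[0.46344614 0.07584056 0.16969454]
[0.52069029 0.20178911 0.17190028]
```

>>> send_rows:
  motion:
    - {"travel":[-0.024,0.028,-0.016],"spin":0}
    - {"travel":[-0.024,0.028,-0.016],"spin":0}
    - {"travel":[-0.025,0.03,-0.01],"spin":0}
    - {"travel":[-0.025,0.03,-0.01],"spin":0}
    - {"travel":[-0.026,0.031,0],"spin":0}
  gripper: 0.1
  squeeze: 30

```text
time_s: 0.92
tcp_pos: [0.2915, -0.4563, 0.2754]
eef_rot: [179.6, -0.2, -161.1]
contact_force: [0.4, 0.2, -0.3]
gripper_width: 0.0598
```

>>> send_rows:
  motion:
    - {"travel":[-0.026,0.031,0],"spin":0}
    - {"travel":[-0.026,0.031,0],"spin":0}
    - {"travel":[-0.026,0.031,0],"spin":0}
    - {"travel":[-0.026,0.031,0],"spin":0}
    - {"travel":[-0.026,0.031,0],"spin":0}

```text
time_s: 1.33
tcp_pos: [0.365, -0.2608, 0.2781]
eef_rot: [179.8, 0.1, -161.2]
contact_force: [2.2, 0.0, 0.0]
gripper_width: 0.0484
```

>>> send_rows:
  motion:
    - {"travel":[-0.0256,0.0307,0],"spin":0}
    - {"travel":[-0.0256,0.0307,0],"spin":0}
    - {"travel":[-0.0256,0.0307,0],"spin":0}
    - {"travel":[-0.0256,0.0307,0],"spin":0}
    - {"travel":[-0.0256,0.0307,0],"spin":0}

```text
time_s: 1.75
tcp_pos: [0.4373, -0.0651, 0.2819]
eef_rot: [179.9, 0.5, -161.2]
contact_force: [1.0, -0.4, -0.2]
gripper_width: 0.0483
```

>>> send_rows:
  motion:
    - {"travel":[-0.0256,0.0307,0],"spin":0}
    - {"travel":[-0.0256,0.0307,0],"spin":0}
    - {"travel":[-0.0256,0.0307,0],"spin":0}
    - {"travel":[-0.0256,0.0307,0],"spin":6}
    - {"travel":[-0.02,0.026,0],"spin":6}

```text
time_s: 2.17
tcp_pos: [0.5086, 0.1241, 0.2867]
eef_rot: [179.7, 0.9, -173.2]
contact_force: [0.4, -1.6, 0.2]
gripper_width: 0.0479
```

>>> send_rows:
  motion:
    - {"travel":[0,0,0],"spin":0}
    - {"travel":[0,0,0],"spin":0}

```text
time_s: 2.33
tcp_pos: [0.5106, 0.1303, 0.2858]
eef_rot: [179.7, 0.9, -173.3]
contact_force: [-0.8, -0.5, -0.7]
gripper_width: 0.0483
```

>>> send_rows:
  motion:
    - {"travel":[-0.016,0.026,0],"spin":0}
    - {"travel":[-0.016,0.026,0],"spin":0}
    - {"travel":[0,0,0.03],"spin":0}
    - {"travel":[0,0,0.02],"spin":0}
    - {"travel":[0,0,0],"spin":0}

```text
time_s: 2.75
tcp_pos: [0.5385, 0.1872, 0.2375]
eef_rot: [179.6, 1.1, -173.1]
contact_force: [-0.5, -0.7, 0.0]
gripper_width: 0.0484
```

```bash
python3 - <<'E'
from h import *
for n in("scene","top"):
    im,d=r.capture(n); cv2.imwrite(f"pics/{n}1.png",im)
    s=r.get_state(); print(s["tcp_pos"],s["eef_rot"],s["joints"].round(1))
im1=cv2.resize(cv2.imread("pics/scene1.png")[110:290,180:340],None,fx=3,fy=3,interpolation=cv2.INTER_CUBIC)
im1=cv2.convertScaleAbs(im1,alpha=1.7,beta=20); cv2.imwrite("pics/c1.png",im1)
E
```

```text
[0.53875915 0.18699208 0.23907611] [ 179.56087311    1.18351531 -173.15172369] [  39.     9.5  -12.8    0.3  -66.4 -122.2]
[0.53947456 0.18716356 0.24075527] [ 179.52472743    1.31105379 -173.16030885] [  39.     9.4  -12.7    0.3  -66.5 -122.2]
```

View pics/c1.png

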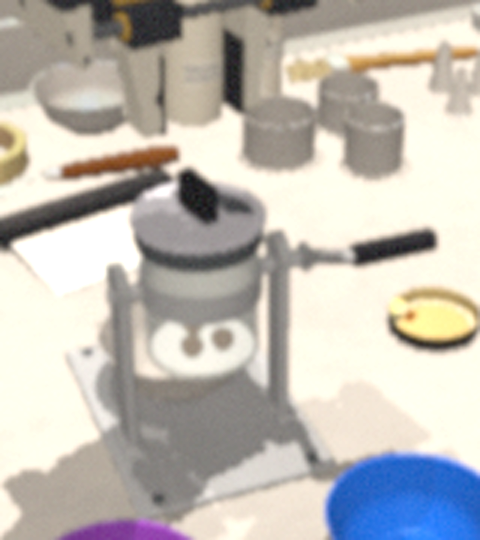

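The crop shows the bar grip at about (246,175) in the full picture, with the open fingers level and centred over it. Next I descend.

>>> send_rows:
  motion:
    - {"travel":[0,0,0.025],"spin":0}
    - {"travel":[0,0,0.02],"spin":0}
    - {"travel":[0,0,0.012],"spin":0}
    - {"travel":[0,0,0.004],"spin":0}
    - {"travel":[0,0,0],"spin":0}

```text
time_s: 3.27
tcp_pos: [0.5448, 0.1864, 0.1881]
eef_rot: [179.3, 2.1, -173.2]
contact_force: [1.0, -0.2, 0.1]
gripper_width: 0.0484
```

>>> send_rows:
  motion:
    - {"travel":[0.008,0,0.009],"spin":0}
    - {"travel":[0,0,0.003],"spin":0}
    - {"travel":[0,0,0],"spin":0}

```text
time_s: 3.52
tcp_pos: [0.5395, 0.1857, 0.1808]
eef_rot: [179.1, 2.4, -173.2]
contact_force: [-0.1, -0.1, -0.5]
gripper_width: 0.0483
```

>>> send_rows:
  motion:
    - {"travel":[0.003,0,0.004],"spin":0}
    - {"travel":[0,0,0.001],"spin":0}
    - {"travel":[0,0,0],"spin":0}
    - {"travel":[0,0,0],"spin":0}
    - {"travel":[0,0,0],"spin":0}
  gripper: -1
  squeeze: 25

```text
time_s: 3.93
tcp_pos: [0.5387, 0.1862, 0.1794]
eef_rot: [179.0, 2.7, -173.2]
contact_force: [0.3, 0.9, 0.6]
gripper_width: 0.0204
```

>>> send_rows:
  motion:
    - {"travel":[0,0,0],"spin":0}
    - {"travel":[0,0,0],"spin":0}
    - {"travel":[0,0,0],"spin":0}

```text
time_s: 4.18
tcp_pos: [0.539, 0.1872, 0.1796]
eef_rot: [178.9, 2.7, -173.2]
contact_force: [0.1, -0.1, 1.1]
gripper_width: 0.0119
```

>>> send_rows:
  motion:
    - {"travel":[0,0,0],"spin":-5}
    - {"travel":[0,0,0],"spin":-5}
    - {"travel":[0,0,0],"spin":-5}
    - {"travel":[0,0,0],"spin":-5}
    - {"travel":[0,0,0],"spin":-5}

```text
time_s: 4.6
tcp_pos: [0.5389, 0.1869, 0.1796]
eef_rot: [-179.7, 2.8, -147.2]
contact_force: [-0.9, 1.3, 1.6]
gripper_width: 0.0115
```

>>> send_rows:
  motion:
    - {"travel":[0,0,0],"spin":-5}
    - {"travel":[0,0,0],"spin":-5}
    - {"travel":[0,0,0],"spin":-5}
    - {"travel":[0,0,0],"spin":-5}
    - {"travel":[0,0,0],"spin":-5}

```text
time_s: 5.02
tcp_pos: [0.5391, 0.1866, 0.1796]
eef_rot: [-178.5, 2.4, -121.0]
contact_force: [-0.0, 0.4, 0.2]
gripper_width: 0.0118
```

>>> send_rows:
  motion:
    - {"travel":[0,0,0],"spin":-6}
    - {"travel":[0,0,0],"spin":-6}
    - {"travel":[0,0,0],"spin":-6}
    - {"travel":[0,0,0],"spin":-6}
    - {"travel":[0,0,0],"spin":-2}

```text
time_s: 5.43
tcp_pos: [0.5396, 0.1864, 0.1797]
eef_rot: [-177.6, 1.4, -93.5]
contact_force: [1.0, 0.9, 0.1]
gripper_width: 0.0118
```

>>> send_rows:
  motion:
    - {"travel":[0,0,0],"spin":0}
    - {"travel":[0,0,0],"spin":0}

```text
time_s: 5.6
tcp_pos: [0.5396, 0.1863, 0.1796]
eef_rot: [-177.6, 1.4, -93.5]
contact_force: [0.1, 0.7, -0.2]
gripper_width: 0.0121
```

>>> send_rows:
  motion:
    - {"travel":[0,0,0],"spin":0}
    - {"travel":[0,0,0],"spin":0}
    - {"travel":[0,0,0],"spin":0}
    - {"travel":[0,0,-0.03],"spin":0}
    - {"travel":[0,0,-0.035],"spin":0}
  gripper: 0.1

```text
time_s: 6.02
tcp_pos: [0.5332, 0.1823, 0.2383]
eef_rot: [-178.2, 0.9, -93.9]
contact_force: [0.8, 1.1, 0.3]
gripper_width: 0.0396
```

>>> send_rows:
  motion:
    - {"travel":[0,0,-0.005],"spin":0}
    - {"travel":[0.035,0.022,0],"spin":0}
    - {"travel":[0.035,0.022,0],"spin":0}
    - {"travel":[0.03,0.02,0],"spin":0}
    - {"travel":[0,0,0],"spin":0}

```text
time_s: 6.43
tcp_pos: [0.4638, 0.0861, 0.2454]
eef_rot: [-177.7, 1.1, -93.9]
contact_force: [0.1, 0.2, -1.1]
gripper_width: 0.0483
```

```bash
python3 - <<'E'
from h import *
for n in("scene","top"):
    im,d=r.capture(n); cv2.imwrite(f"pics/{n}2.png",im)
    for t in ("crank_pin","dial_grip"):
        for k in r.pinpoint(n,t)[:2]: print(n,t,round(k["conf"],2),w(n,k["at"]).round(3))
s=r.get_state(); print(s["tcp_pos"],s["eef_rot"])
a=cv2.imread("pics/scene2.png")[110:290,180:340]; b=cv2.imread("pics/top2.png")[120:240,200:330]
a=cv2.resize(a,(400,450),interpolation=cv2.INTER_CUBIC); b=cv2.resize(b,(390,360),interpolation=cv2.INTER_CUBIC); b=cv2.copyMakeBorder(b,0,90,0,0,0)
cv2.imwrite("pics/c2.png",cv2.convertScaleAbs(np.hstack([a,b]),alpha=1.7,beta=20))
E
```

```text
scene crank_pin 0.65 [0.465 0.093 0.167]
scene dial_grip 0.56 [0.543 0.186 0.186]
[0.46803007 0.09041183 0.2452468 ] [-177.6944626     1.10315251  -93.72349927]
```

View pics/c2.png

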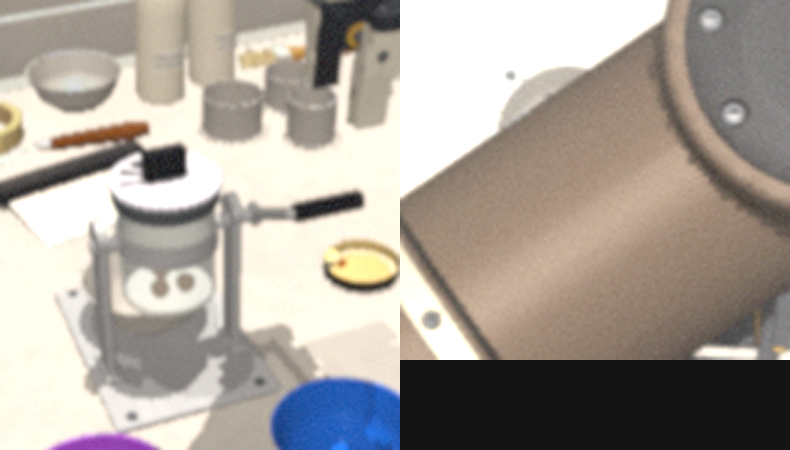

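The left crop shows the bar now lying along the stand's y axis, parallel to the crank pin. The top view is blocked by the arm. Next I lower onto the pin.

>>> send_rows:
  motion:
    - {"travel":[0.005,0.006,0.03],"spin":0}
    - {"travel":[0,0,0.03],"spin":0}
    - {"travel":[0,0,0.02],"spin":0}
    - {"travel":[0,0,0],"spin":0}

```text
time_s: 7.07
tcp_pos: [0.4685, 0.0905, 0.1631]
eef_rot: [-177.5, 1.2, -93.6]
contact_force: [-1.5, 0.1, -0.7]
gripper_width: 0.0484
```

>>> send_rows:
  motion:
    - {"travel":[0.004,0.004,0.012],"spin":0}
    - {"travel":[0,0,0.005],"spin":0}
    - {"travel":[0,0,0],"spin":0}

```text
time_s: 7.32
tcp_pos: [0.4666, 0.0885, 0.1455]
eef_rot: [-177.6, 1.0, -93.5]
contact_force: [-0.6, 0.3, 0.3]
gripper_width: 0.0481
```

>>> send_rows:
  motion:
    - {"travel":[0,0,0],"spin":0}
    - {"travel":[0,0,0],"spin":0}
    - {"travel":[0,0,0],"spin":0}
    - {"travel":[0,0,0],"spin":0}
    - {"travel":[0,0,0],"spin":0}
  gripper: -1
  squeeze: 20

```text
time_s: 7.73
tcp_pos: [0.4696, 0.0906, 0.1494]
eef_rot: [-177.4, 1.1, -93.4]
contact_force: [-2.5, 0.8, 0.3]
gripper_width: 0.0207
```

>>> send_rows:
  motion:
    - {"travel":[0,0,0],"spin":0}
    - {"travel":[0,0,0],"spin":0}
    - {"travel":[0,0,0],"spin":0}

```text
time_s: 7.98
tcp_pos: [0.4666, 0.0908, 0.1494]
eef_rot: [-177.6, 1.2, -93.5]
contact_force: [5.2, -2.9, -6.0]
gripper_width: 0.0141
```

>>> send_rows:
  motion:
    - {"travel":[0,-0.008,-0.0104],"spin":0}
    - {"travel":[0,-0.0097,-0.009],"spin":0}
    - {"travel":[0,-0.011,-0.007],"spin":0}
    - {"travel":[0,0,0],"spin":0}

```text
time_s: 8.32
tcp_pos: [0.4889, 0.0886, 0.1762]
eef_rot: [-178.3, 1.2, -93.6]
contact_force: [5.5, -1.6, -4.0]
gripper_width: 0.0142
```

```bash
cat > t.py <<'E'
from h import *
s=r.get_state(); M=R.from_euler('xyz',s["eef_rot"],degrees=True).as_matrix()
th=np.radians(-4); O=np.array([.5385,.186,0]); S=R.from_euler('z',-4,degrees=True).as_matrix()
g=s["tcp_pos"]-M[:,2]*.013
q=S.T@(g-O); print("stand pin",q.round(4),"tip deg",np.degrees(np.arctan2(q[0],q[2]-.125))+60, "rad",np.hypot(q[0],q[2]-.125))
print(s["time_s"],s["contact_force"].round(1),s["moment"].round(2),s["gripper_width"])
phi=np.arctan2(q[0],q[2]-.125); p=q
for k in range(1,7):
    a=phi+np.radians(10*k); n=np.array([.075*np.sin(a),q[1],.125+.075*np.cos(a)])
    print(round(np.degrees(a)+60),(M.T@S@(n-p)).round(4)); p=n
E
python3 t.py
```

```text
stand pin [-0.0431 -0.1009  0.1892] tip deg 26.12757365873574 rad 0.0773225929973079
8.3167 [ 5.5 -1.6 -4. ] [-0.55 -1.5  -0.13] 0.014206636195144505
36 [-0.     -0.0129 -0.004 ]
46 [-0.     -0.0125 -0.0039]
56 [ 0.     -0.013  -0.0016]
66 [ 0.0001 -0.0131  0.0007]
76 [ 0.0001 -0.0127  0.0029]
86 [ 0.0002 -0.012   0.0051]
```

>>> send_rows:
  motion:
    - {"travel":[0,-0.0125,-0.0055],"spin":0}
    - {"travel":[0,-0.0125,-0.0039],"spin":0}
    - {"travel":[0,-0.013,-0.0016],"spin":0}
    - {"travel":[0,-0.013,0.0007],"spin":0}

```text
time_s: 8.65
tcp_pos: [0.5335, 0.0838, 0.1886]
eef_rot: [-178.8, 1.1, -93.7]
contact_force: [-6.1, 1.7, 4.1]
gripper_width: 0.0142
```

```bash
python3 t.py
```

```text
stand pin [ 0.0018 -0.1025  0.2016] tip deg 61.37888691945241 rad 0.07666582361849764
8.65 [-6.1  1.7  4.1] [ 0.29  2.28 -0.02] 0.014200781510300901
71 [ 0.0001 -0.0129  0.0034]
81 [ 0.0001 -0.0125  0.0039]
91 [ 0.0002 -0.0116  0.006 ]
101 [ 0.0002 -0.0104  0.008 ]
111 [ 0.0002 -0.0088  0.0096]
121 [ 0.0003 -0.007   0.011 ]
```

>>> send_rows:
  motion:
    - {"travel":[0,-0.013,0.0025],"spin":0}
    - {"travel":[0,-0.0125,0.004],"spin":0}
    - {"travel":[0,-0.0116,0.006],"spin":0}
    - {"travel":[0,-0.0104,0.008],"spin":0}

```text
time_s: 8.98
tcp_pos: [0.5807, 0.0794, 0.1692]
eef_rot: [-179.1, 1.0, -93.7]
contact_force: [-5.7, 0.3, 2.0]
gripper_width: 0.014
```

```bash
python3 t.py
```

```text
stand pin [ 0.0493 -0.1036  0.1822] tip deg 100.78832682471105 rad 0.07551461252297151
8.9833 [-5.7  0.3  2. ] [-0.05  2.24 -0.1 ] 0.013987396400691887
111 [ 0.0002 -0.0086  0.0099]
121 [ 0.0002 -0.0072  0.0109]
131 [ 0.0002 -0.0052  0.012 ]
141 [ 0.0002 -0.003   0.0127]
151 [ 0.0002 -0.0008  0.013 ]
161 [0.0002 0.0015 0.013 ]
```

>>> send_rows:
  motion:
    - {"travel":[0,-0.0086,0.0098],"spin":0}
    - {"travel":[0,-0.0068,0.0105],"spin":0}
    - {"travel":[0,0,0],"spin":0}

```text
time_s: 9.23
tcp_pos: [0.596, 0.0772, 0.1447]
eef_rot: [-179.5, 0.8, -93.8]
contact_force: [-9.9, 2.0, 10.0]
gripper_width: 0.0144
```

```bash
python3 t.py; python3 - <<'E'
from h import *
for n in("scene",):
    im,d=r.capture(n); a=cv2.resize(im[110:290,180:340],None,fx=3,fy=3,interpolation=cv2.INTER_CUBIC)
cv2.imwrite("pics/c3.png",cv2.convertScaleAbs(a,alpha=1.7,beta=20))
E
```

```text
stand pin [ 0.0648 -0.1047  0.1577] tip deg 123.23386650316135 rad 0.07262235168818466
9.2333 [-9.9  2.  10. ] [ 0.67  4.11 -0.03] 0.0143979916154575
133 [ 0.0002 -0.0069  0.0111]
143 [ 0.0002 -0.0026  0.0128]
153 [ 0.0002 -0.0003  0.0131]
163 [0.0002 0.002  0.0129]
173 [0.0002 0.0042 0.0124]
183 [0.0001 0.0063 0.0115]
```

View pics/c3.png

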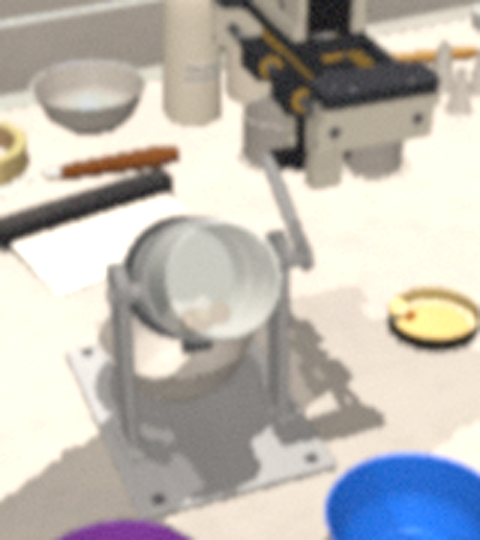

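The crop shows the jar at its far stop, mouth down; the nuts aren't clear yet. I'll release, back off and look.

>>> send_rows:
  motion:
    - {"travel":[0,0,0],"spin":0}
    - {"travel":[0,0,0],"spin":0}
    - {"travel":[0,0,0],"spin":0}
    - {"travel":[0,0,0],"spin":0}
    - {"travel":[0,0,-0.02],"spin":0}
  gripper: 0.1

```text
time_s: 9.7
tcp_pos: [0.5967, 0.0771, 0.1576]
eef_rot: [-179.7, 0.8, -93.8]
contact_force: [-0.8, 0.4, -0.1]
gripper_width: 0.0416
```

>>> send_rows:
  motion:
    - {"travel":[0,0,-0.04],"spin":0}
    - {"travel":[0,0,-0.04],"spin":0}
    - {"travel":[0.04,0,0],"spin":0}
    - {"travel":[0.04,0,0],"spin":0}
    - {"travel":[0.04,0,0],"spin":0}

```text
time_s: 10.12
tcp_pos: [0.5939, -0.0397, 0.243]
eef_rot: [-179.0, 0.9, -93.2]
contact_force: [1.6, -0.9, 0.0]
gripper_width: 0.0482
```

>>> send_rows:
  motion:
    - {"travel":[0.04,0,0],"spin":0}
    - {"travel":[0.04,0,0],"spin":0}
    - {"travel":[0.04,0,0],"spin":0}
    - {"travel":[0.04,0,0],"spin":0}
    - {"travel":[0.03,0,0],"spin":0}

```text
time_s: 10.53
tcp_pos: [0.5855, -0.2384, 0.2426]
eef_rot: [-178.4, 0.8, -92.9]
contact_force: [0.8, 0.6, -0.4]
gripper_width: 0.0481
```

```bash
python3 - <<'E'
from h import *
o=[]
for n,(y,x) in (("scene",(130,180)),("top",(125,205))):
    im,d=r.capture(n); o.append(cv2.resize(im[y:y+130,x:x+110],(390,461),interpolation=cv2.INTER_CUBIC))
    for t in("nut_0","bowl","crank_pin","dial_grip"):
        for k in r.pinpoint(n,t)[:4]: print(n,t,round(k["conf"],2),w(n,k["at"]).round(3))
cv2.imwrite("pics/c4.png",cv2.convertScaleAbs(np.hstack(o),alpha=1.7,beta=20))
E
```

```text
scene nut_0 0.48 [0.599 0.165 0.016]
scene nut_0 0.45 [0.605 0.179 0.019]
scene nut_0 0.43 [0.6   0.2   0.016]
scene bowl 0.72 [ 0.365  0.12  -0.002]
scene bowl 0.71 [0.592 0.186 0.005]
scene bowl 0.62 [ 0.392  0.305 -0.001]
scene crank_pin 0.79 [0.593 0.078 0.165]
top bowl 0.66 [ 0.369  0.127 -0.006]
top bowl 0.61 [ 0.387  0.304 -0.   ]
top crank_pin 0.81 [0.598 0.079 0.158]
```

View pics/c4.png

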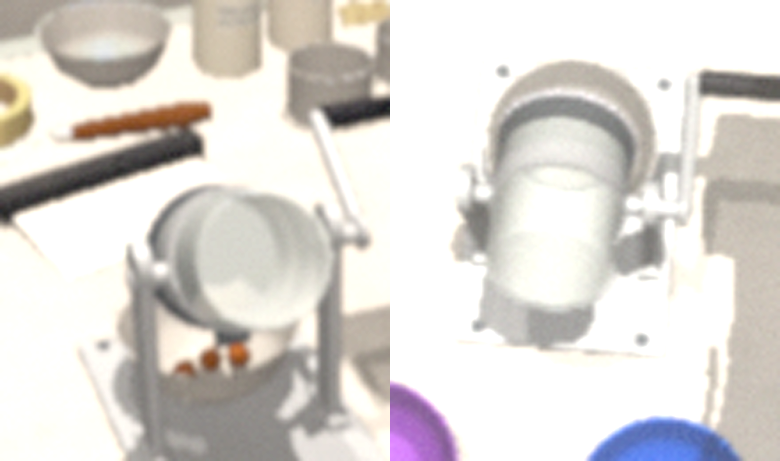

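Three nuts show in the steel bowl, at crop pixels (185,370), (210,358) and (238,353). The jar is empty and the crank is at the far side.

>>> send_rows:
  motion:
    - {"travel":[0,0,0],"spin":0}
    - {"travel":[0,0,0],"spin":0}
    - {"travel":[0,0,0],"spin":0}

```text
time_s: 11.28
tcp_pos: [0.5866, -0.2323, 0.2431]
eef_rot: [-178.4, 0.9, -92.6]
contact_force: [1.3, -0.7, -0.3]
gripper_width: 0.0484
```

```bash
python3 -c "
from plant import r
print(r.close_job())"
```

```text
the job is handed in; nothing more can be done
None
```

The job is done and handed in at about 11.3 s. I turned the dial about 80° to the largest opening with the shaker upright. I then led the crank pin over its arc to the far stop, released it and backed the arm clear.

- **Nuts:** in the scene view all three lie in the steel bowl, about 0.01 to 0.02 m from its axis and low inside, and the jar looks empty.
- **Bowl:** still on the base plate, about 55 mm from the stand's origin. It looks upright, but I did not measure its tilt.
- **Crank:** both cameras put the pin at the far side, which matches the 2.1 rad stop.
- **Dial:** after tipping, the bar faces down and neither camera found it. Its angle (about 1.58 rad) rests on the gripper's yaw at release and one picture taken before the swing.
- **Missed by the networks:** the top camera reported no nuts and did not find the steel bowl in the last check, probably because the jar hid it. The nut and bowl checks therefore rest on the scene camera alone.

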